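# Spin two microtome handwheels and flag the dragging bearing

### The arm

A 6-joint arm with a two-finger parallel gripper is mounted at the origin on the work surface. World frame = base frame: x ahead of the robot, y to its left, z up, the work surface at z = 0. Lengths are in m, angles in rad, forces in N, time in s.
With the tool pointing down it reaches from about 0.325 to 0.85 m from the base axis. Payload 15.5 kg.
Tool frame: the origin (TCP) lies midway between the tips of the shut fingers; the grasp point (between the pads) lies 19 mm behind it; z points along the fingers, y is the line along which they close (so a half turn about z gives the same grasp; the last joint's range is limited). The gripper opens to 91 mm and grips with 3 to 60 N. Pads are 32 mm wide; open, the fingers measure 118 mm over their backs; the gripper's body (76 mm by 178 mm) begins 60 mm behind the grasp point.
Start: joints at [-1.425, 0.494, 1.345, -0, 1.302, -0.096], TCP at [0.15, -0.607, 0.214] pointing down, gripper open.
Joint ranges: [-2.91, 2.91], [-0.82, 2.16], [0.22, 2.67], [-1.22, 4.37], [0.12, 2.79], [-3.08, 3.08]. Speed limits (rad/s): [1.89, 1.89, 2.57, 3.01, 3.01, 3.01].

### API

Orientations are given as [roll, pitch, yaw] about the fixed x, y, z axes, in that order (R = Rz(yaw) Ry(pitch) Rx(roll)).
In Python, from station import ctrl, vision, job gives the robot as it stands.
- The arm moves only by the tool carry_out, never from a script. Its argument "increments" is a list of rows, each a list of 2 entries, a list of its own where there are three numbers: the shift along the world's x, y, z in cm, then the turn about the world's z in degrees. In form: [[[dx, dy, dz], twist], ...]. A call has 1 to 10 rows; each row is the pose to reach, as a shift and turn from the pose commanded when the call began; what a row does not reach only later rows make up. A row lasts 1/10 s, in which the tool goes at most 50 mm and 8.59 degrees, less where a joint would pass 70% of its speed; a pose out of reach is approached as far as the arm can. A call with a gripper value outside its range is refused whole. "fingers" is the closure, from -1 (fully open) to 1 (shut), so that 0 is half open, set as the call begins (left out, the last holds). The fingers move at their own pace and stop on an object; the grip force is fixed at half the most. Time passes only in rows, so rows that repeat a pose let the fingers close. It gives the time, the measured TCP pose, the force, the opening and the grip force at its end, in the units of the state.
- ctrl.state(): the state, without advancing time (a new reading comes with each control period).
- vision.camera(name): name is "scene" or "top" or "wrist"; returns a dict with "img" (400x640x3 uint8, red, green, blue), "range_z" (400x640 float32, m along the optical axis (not along the pixel's ray), 0 where there is no reading), "K" (3x3 intrinsics, pixels), "rvec" (rotation vector, rad) and "tvec" (3), from world to camera coordinates, as OpenCV has them. Camera axes: x right, y down, z forward; pixel columns grow to the right and rows downward; lengths in m; the calibration is good to about 2 mm. The wrist camera is an equidistant fisheye: a pixel r from the principal point sees the ray r / f radians off the axis. A picture is of the moment at which its call begins.
- job.finish_job(): hands the job in; it is judged then, once.
The state is a dict: "t": time; "qpos": joint angles; "qd": joint speeds; "joint_efforts": joint torques, N m; "tool_pos": TCP position; "orientation": TCP orientation; "contact_force": force on the tool from outside, world axes, zero at the start; "torque": the same for the moment, N m; "grip_width": finger opening in m; "grasp_force": force on a finger pad.
Only numpy, scipy, OpenCV 4.12 (cv2) and the standard library are available. Lean on these libraries where they do the work, as an engineer would, in place of code of your own. Each camera call takes 0.05 s, during which the arm holds its last target. There are 200 camera calls.

### The job

One of these two handwheels has a bad bearing. Push each wheel round by its crank knob, a quarter turn or so, let go and see whether it runs on freely or drags; then stand the red marker upright in the white tray of the stand whose wheel drags and let go of it. Leave the green marker, the jar and the slide box where they are.

Things in the scene. Friction and masses are not known exactly. Their poses are not given: they have to be found in the camera images.
- stand_a: Fixed bearing stand, looks like stand_b, sides swap. Origin: on the bench below the wheel's axis; z up. On top a flat white handwheel, 110 mm across, 14 thick, its top 65 mm above the bench, with an upright black knob, 18 mm diameter, top 106 mm above the bench. White tray centred at x -120, y 0 mm: 80 mm square inside, floor 10 and rim 22 mm above the bench, walls 5 mm.
- wheel_a (a joint): Angle of stand_a's wheel, rad, counter-clockwise from above, no stops, counts past full turns, starts within 0.2 of 0. At q the knob's centre is at x -42 cos q, y -42 sin q mm in the stand's frame (at 0: on the tray's side). A sound wheel moves almost without force and coasts a second or more when let go; a dragging one takes 2 to 3 N at the knob and stops dead.
- stand_b: Fixed bearing stand, looks like stand_a, sides swap. Origin: on the bench below the wheel's axis; z up. On top a flat white handwheel, 110 mm across, 14 thick, its top 65 mm above the bench, with an upright black knob, 18 mm diameter, top 106 mm above the bench. White tray centred at x -120, y 0 mm: 80 mm square inside, floor 10 and rim 22 mm above the bench, walls 5 mm.
- wheel_b (a joint): Angle of stand_b's wheel, rad, counter-clockwise from above, no stops, counts past full turns, starts within 0.2 of 0. At q the knob's centre is at x -42 cos q, y -42 sin q mm in the stand's frame (at 0: on the tray's side). A sound wheel moves almost without force and coasts a second or more when let go; a dragging one takes 2 to 3 N at the knob and stops dead.
- red_marker_mid (a point): Red plastic marker standing loose on the bench between the stands: a round post 24 mm diameter on a round foot 40 mm diameter and 8 mm high, 70 mm tall in all, about 80 g. This point is on its axis, half-way up (35 mm above its underside); z along the axis. A green one stands 90 mm or more away.
- green_marker: Green marker, same shape and size as the red one; origin at the centre of its underside. To be left alone.
- specimen_jar: Amber glass jar, 52 mm diameter, 75 mm tall, standing outside the stands; origin at the centre of its underside. To be left alone.
- slide_box: Blue slide box, 100 x 75 x 35 mm, lying outside the stands; origin at the centre of its underside. To be left alone.
Not all that is in view belongs to the job. Leave any blue or orange look-alike of the stand_b alone.

How it is judged:
On the way, in this order (a step that is already met when the one before it is completed fails the run):
1. both handwheels have been pushed round from their starts, to beyond 0.6 rad either way ((value of joint wheel_a above 0.6 rad or value of joint wheel_a below -0.6 rad) and (value of joint wheel_b above 0.6 rad or value of joint wheel_b below -0.6 rad)), for 0.1 s.
2. then the red marker stands in the tray of the dragging wheel (x of red_marker_mid in the frame of tray_of_dragging_wheel between -0.025 and 0.025 m and y of red_marker_mid in the frame of tray_of_dragging_wheel between -0.025 and 0.025 m and z of red_marker_mid in the frame of tray_of_dragging_wheel between 0.03 and 0.041 m and angle between red_marker_mid's own z axis and vertical below 0.17 rad), for 0.2 s.
At the end, for the whole second after the job is handed in: The red marker stands upright (within 10 degrees) and at rest on the floor of the tray of the stand whose wheel drags, its axis within 25 mm of the tray's centre along each side; both wheels have been turned to beyond 0.6 rad either way (all of step 1 and all of step 2 and linear speed of red_marker below 0.02 m/s); the robot touches nothing.
It fails at once if the green marker, the jar or the slide box is moved by more than 30 mm (distance of any of green_marker, specimen_jar, slide_box from where it was at the start of the episode above 0.03 m).
It also fails if it takes over 48 s, if anything falls off the work surface, if the arm or the gripper's body presses on something with over 40 N, if the wrist force passes 120 N, or if a joint passes its speed limit or range.

## Working session

There is one attempt and no reset: what is moved stays moved. The work goes in short steps, Python scripts to look and compute and a tool call to move; the robot and the scene stay as the last step left them, time stands still between calls to the robot, and variables do not carry over. Pictures are saved under pics/ and viewed, at most 10 in all, crops included, and the job is handed in when it is done.

Besides the shell and the picture viewer there is one more tool, called after "Emit:" as a command line: name --argument value ..., lists and objects as JSON in quotes. carry_out: Moves the arm, as the interface text tells. Its arguments: {"type":"object","properties":{"increments":{"type":"array","items":{"type":"array"}},"fingers":{"type":"number"}},"required":["increments"]}

```bash
mkdir -p pics; cat > h.py <<'E'
import numpy as np, cv2
from station import ctrl, vision, job
def cam(n):
    c=vision.camera(n); c['R']=cv2.Rodrigues(np.array(c['rvec'],float))[0]; c['t']=np.array(c['tvec'],float).ravel(); c['K']=np.array(c['K'],float); return c
def cloud(c):
    h,w=c['range_z'].shape; v,u=np.mgrid[:h,:w]; z=c['range_z']
    p=np.stack([(u-c['K'][0,2])/c['K'][0,0]*z,(v-c['K'][1,2])/c['K'][1,1]*z,z],-1)
    return (p-c['t'])@c['R']
def ray(c,u,v,z):
    d=np.array([(u-c['K'][0,2])/c['K'][0,0],(v-c['K'][1,2])/c['K'][1,1],1])@c['R']; o=-c['t']@c['R']
    return o+d*(z-o[2])/d[2]
def save(n,img): cv2.imwrite('pics/'+n,cv2.cvtColor(img,cv2.COLOR_RGB2BGR))
E
python3 - <<'E'
from h import *
for n in('top','scene'):
    c=cam(n); save(n+'1.png',c['img']); np.savez(n+'1.npz',**c)
    print(n,-c['t']@c['R'],c['K'][0,0])
print(ctrl.state())
E
```

```text
top [ 0.44861317 -0.01637347  1.44230853] 431.74026893964117
scene [1.26187893 0.31768715 0.6573256 ] 412.286240442212
{'t': 0.1, 'qpos': array([-1.42449858e+00,  4.94126339e-01,  1.34605634e+00,  2.08701969e-05,
        1.30250434e+00, -9.55262833e-02]), 'qd': array([-0.00023269, -0.00041757,  0.00057239,  0.00051478,  0.00071701,
       -0.00138785]), 'joint_efforts': array([ 1.85977624e-03, -8.80239487e+01, -3.82544589e+01,  7.07419845e-02,
        4.83731157e-02, -5.59540945e-05]), 'tool_pos': array([ 0.14961596, -0.60648072,  0.21339895]), 'orientation': array([-3.14050520e+00, -1.24407363e-04,  2.41818416e-01]), 'contact_force': array([-0.10027656,  0.23318718, -0.04136637]), 'torque': array([-0.02212001, -0.0204113 ,  0.00052437]), 'grasp_force': 0.0, 'grip_width': 0.09158247491899674}
```

View pics/top1.png

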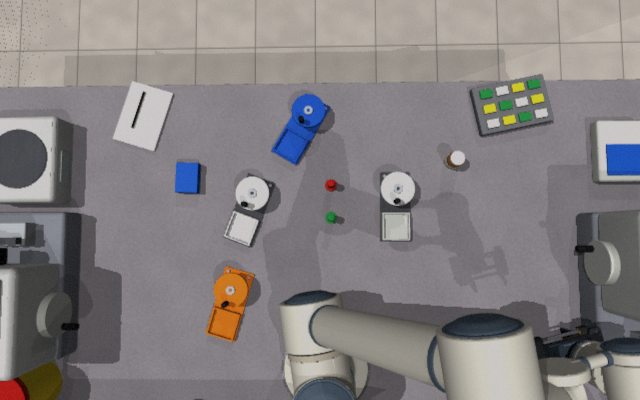

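View pics/scene1.png

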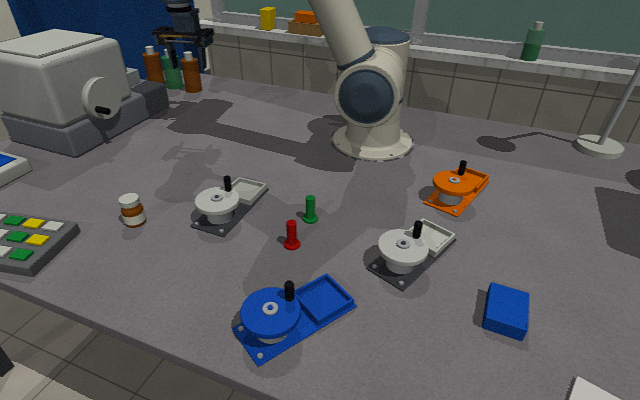

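The top view shows the white stands: left wheel at (253,193) with its tray at (241,228), right wheel at (398,189) with its tray at (397,226). Red is at (331,185), green at (331,217), and the arm is clear of all of them.

```bash
cat > meas.py <<'E'
from h import *
def fit(c,box,lo,hi,cond,zp):
    P=cloud(c);u0,v0,u1,v1=box;m=np.zeros(P.shape[:2],bool);m[v0:v1,u0:u1]=1
    m&=cond(c['img'].astype(int));m&=(P[...,2]>lo)&(P[...,2]<hi)
    v,u=np.nonzero(m); (a,b),(w,h),_=cv2.minAreaRect(np.stack([u,v],1).astype(np.float32))
    return m.sum(),ray(c,a,b,zp)[:2].round(4),(round(w,1),round(h,1)),np.median(P[m],0).round(4)
white=lambda i:(i.min(2)>130)&(np.ptp(i,axis=2)<40)
dark=lambda i:i.max(2)<60
red=lambda i:(i[...,0]>110)&(i[...,1]<70)
green=lambda i:(i[...,1]>90)&(i[...,0]<70)
def report(c):
    for n,x in(('L',(215,165,285,255)),('R',(370,165,430,255))):
        print(n,'wheel',*fit(c,x,.055,.085,white,.065)); print(n,'tray',*fit(c,x,.0,.03,white,.022)); print(n,'knob',*fit(c,x,.085,.12,dark,.106))
    print('red',*fit(c,(310,170,350,200),.05,.09,red,.07)); print('green',*fit(c,(310,200,350,235),.05,.09,green,.07))
if __name__=='__main__':
    c=dict(np.load('top1.npz'));report(c)
E
python3 meas.py
```

```text
L wheel 807 [0.5664 0.2321] (32.0, 32.0) [0.5694 0.2289 0.0653]
L tray 1187 [0.5154 0.2478] (89.0, 69.0) [0.4739 0.2713 0.0078]
L knob 26 [0.5287 0.2495] (5.7, 4.2) [0.5288 0.2493 0.1048]
R wheel 836 [ 0.578  -0.2338] (33.0, 33.0) [ 0.582  -0.233   0.0655]
R tray 905 [ 0.5129 -0.246 ] (59.0, 89.0) [ 0.4625 -0.2359  0.0103]
R knob 22 [ 0.5354 -0.2236] (4.0, 5.0) [ 0.5356 -0.2249  0.1051]
red 38 [ 0.5965 -0.0219] (6.0, 6.0) [ 0.5967 -0.0219  0.0692]
green 38 [ 0.488  -0.0213] (6.0, 6.0) [ 0.488  -0.0212  0.0699]
```

Emit:
carry_out --increments '[[[38.5, 33.2, 0], -14], [[38.5, 33.2, 0], -14], [[38.5, 33.2, 0], -14], [[38.5, 33.2, 0], -14], [[38.5, 33.2, 0], -14], [[38.5, 33.2, 0], -14], [[38.5, 33.2, 0], -14], [[38.5, 33.2, 0], -14], [[38.5, 33.2, 0], -14], [[38.5, 33.2, 0], -14]]' --fingers 1

```text
t: 1.1
tool_pos: [0.5279, -0.28, 0.2137]
orientation: [-3.141, 0.0, -0.002]
contact_force: [1.2, -1.7, -0.3]
grip_width: 0.0144
grasp_force: 0.0
```

Emit:
carry_out --increments '[[[0, 0, 0], 0], [[0, 0, 0], 0], [[0, 0, 0], 0], [[0, 0, 0], 0]]'

```text
t: 1.5
tool_pos: [0.5257, -0.2827, 0.2139]
orientation: [-3.142, 0.0, -0.004]
contact_force: [-0.2, -0.7, -0.1]
grip_width: 0.0006
grasp_force: 0.0
```

Emit:
carry_out --increments '[[[1.2, 0.5, -5], 0], [[1.2, 0.5, -9], 0], [[1.2, 0.5, -12], 0], [[1.2, 0.5, -13.4], 0], [[1.2, 0.5, -13.4], 0], [[1.2, 0.5, -13.4], 0]]'

```text
t: 2.1
tool_pos: [0.539, -0.2776, 0.0811]
orientation: [3.141, -0.001, -0.003]
contact_force: [1.1, 0.1, 0.5]
grip_width: 0.0008
grasp_force: 0.0
```

```bash
python3 - <<'E'
from h import *
a=cam('top');b=cam('wrist');save('t2.png',np.hstack([a['img'][120:320,330:530],cv2.resize(b['img'],(320,200))]))
print(ctrl.state()['tool_pos'],ctrl.state()['contact_force'])
E
```

```text
[ 0.53943091 -0.27754152  0.08167894] [ 0.69228343 -0.40066624  0.97696265]
```

View pics/t2.png

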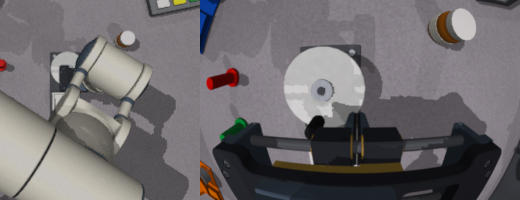

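Emit:
carry_out --increments '[[[-0.2, 1.5, 0], 0], [[-0.2, 2.7, 0], 0], [[-0.1, 3.3, 0], 0], [[0, 3.9, 0], 0], [[0.4, 4.5, 0], 0]]'

```text
t: 2.7
tool_pos: [0.5427, -0.2311, 0.0801]
orientation: [3.142, 0.0, -0.002]
contact_force: [0.4, 0.9, -0.4]
grip_width: 0.0001
grasp_force: 0.0
```

Emit:
carry_out --increments '[[[0.4, 0.6, 0], 0], [[0.9, 1.1, 0], 0], [[1.5, 1.6, 0], 0]]'

```text
t: 3.0
tool_pos: [0.5581, -0.2153, 0.0798]
orientation: [-3.142, 0.0, -0.003]
contact_force: [-0.0, 0.1, -0.3]
grip_width: 0.0012
grasp_force: 0.0
```

```bash
python3 - <<'E'
from h import *
im=[]
for k in range(6):
    b=cam('wrist'); im.append(b['img'][80:340,80:420])
save('t3.png',np.vstack([np.hstack([im[0],im[2]]),np.hstack([im[4],im[5]])]))
print(ctrl.state()['tool_pos'],ctrl.state()['contact_force'],ctrl.state()['t'])
E
```

```text
[ 0.55745978 -0.21589587  0.07982838] [0.15166242 0.26088726 0.32597591] 3.3
```

View pics/t3.png

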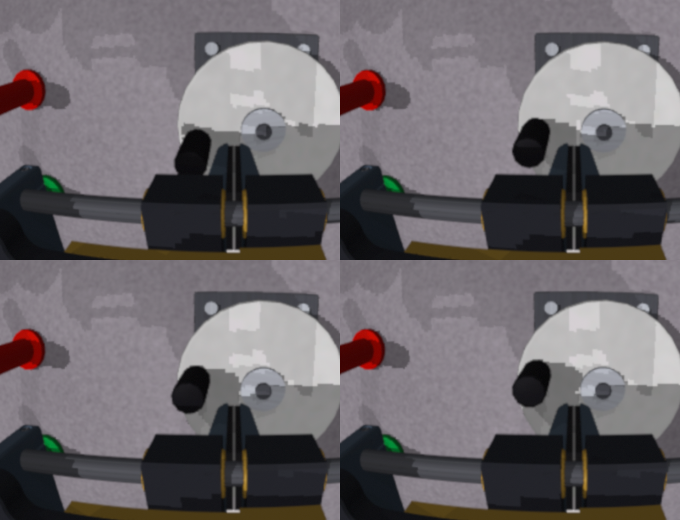

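R's knob runs on by itself after the finger stopped (rows 155→123). It looks sound. Now the left wheel, pushing towards -y.

Emit:
carry_out --increments '[[[0, -0.5, 5], 0], [[0, 0, 10], 0], [[-0.5, 4, 12], 0], [[-1, 9, 12], 0], [[-2, 14, 12], 0], [[-3, 19, 12], 0], [[-3, 24, 12], 0], [[-3, 29, 12], 0], [[-3, 34, 12], 0], [[-3, 39, 12], 0]]'

```text
t: 4.3
tool_pos: [0.5273, 0.1738, 0.2001]
orientation: [3.142, -0.0, -0.003]
contact_force: [1.6, -0.2, 0.3]
grip_width: 0.0003
grasp_force: 0.0
```

Emit:
carry_out --increments '[[[0, 5, 0], 0], [[0, 10, 0], 0], [[0, 11.5, 0], 0], [[0, 11.5, 0], 0], [[0, 11.5, 0], 0], [[0, 11.5, 0], 0]]'

```text
t: 4.9
tool_pos: [0.5278, 0.2855, 0.1999]
orientation: [3.141, 0.0, -0.004]
contact_force: [0.4, 0.2, 0.4]
grip_width: 0.0007
grasp_force: 0.0
```

Emit:
carry_out --increments '[[[0, 1, -5], 0], [[0, 1, -9], 0], [[0, 1, -12], 0], [[0, 1, -12], 0], [[0, 1, -12], 0]]'

```text
t: 5.4
tool_pos: [0.5281, 0.2962, 0.0807]
orientation: [3.141, 0.0, -0.004]
contact_force: [0.8, 0.4, 1.0]
grip_width: -0.0
grasp_force: 0.0
```

Emit:
carry_out --increments '[[[0, -1.5, 0], 0], [[0, -2.5, 0], 0], [[0, -3.1, 0], 0], [[0, -3.7, 0], 0], [[0, -4.3, 0], 0]]'

```text
t: 5.9
tool_pos: [0.5277, 0.2536, 0.0803]
orientation: [-3.141, -0.0, -0.003]
contact_force: [-0.8, 2.6, 2.2]
grip_width: 0.0007
grasp_force: 1.4
```

Emit:
carry_out --increments '[[[0, -0.7, 0], 0], [[0, -1.4, 0], 0], [[0.1, -2.1, 0], 0]]'

```text
t: 6.2
tool_pos: [0.5291, 0.2326, 0.08]
orientation: [-3.141, -0.001, -0.002]
contact_force: [2.6, 3.3, 0.4]
grip_width: 0.0004
grasp_force: 1.8
```

```bash
python3 - <<'E'
from h import *
im=[]
for k in range(6):
    b=cam('wrist'); im.append(b['img'][80:340,160:500])
save('t4.png',np.vstack([np.hstack([im[0],im[2]]),np.hstack([im[4],im[5]])]))
print(ctrl.state()['tool_pos'],ctrl.state()['contact_force'],ctrl.state()['t'])
E
```

```text
[0.52854971 0.23308728 0.07980453] [-0.05469451 -0.09715471  0.14036784] 6.5
```

View pics/t4.png

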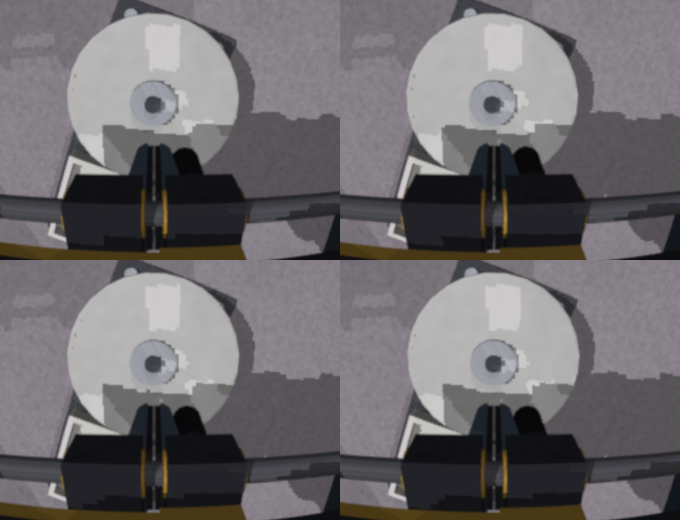

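L needed about 3 N and stopped dead, its knob resting against the finger: L drags. I'll push a little further for margin, then get the red marker.

Emit:
carry_out --increments '[[[0.3, -0.5, 0], 0], [[0.6, -1, 0], 0], [[0.6, -1, 0], 0], [[0.6, 0, 3], 0], [[0.6, 0, 8], 0], [[1.5, -4, 12], 0], [[3, -9, 12], 0], [[4, -14, 12], 0], [[5, -19, 12], 0], [[6.5, -24, 12], 0]]'

```text
t: 7.5
tool_pos: [0.5904, 0.0022, 0.2002]
orientation: [3.141, -0.0, -0.003]
contact_force: [0.9, 0.7, -0.0]
grip_width: 0.0006
grasp_force: 0.0
```

Emit:
carry_out --increments '[[[0, -1.5, 0], 0], [[0, -1.5, 0], 0], [[0, -1.5, 0], 0], [[0, -1.5, 0], 0], [[0, -1.5, 0], 0], [[0, -1.5, 0], 0]]' --fingers -1

```text
t: 8.1
tool_pos: [0.5903, -0.0097, 0.2]
orientation: [-3.142, -0.0, -0.001]
contact_force: [0.0, 0.5, 0.0]
grip_width: 0.0455
grasp_force: 0.0
```

```bash
python3 - <<'E'
from h import *
s=cam('scene'); b=cam('wrist'); save('t5.png',np.hstack([cv2.resize(b['img'],(400,250)),s['img'][150:400,130:530]]))
P=cloud(s);i=s['img'].astype(int)
m=(i[...,0]>110)&(i[...,1]<60)&(P[...,2]>.062)&(P[...,2]<.08)&(P[...,0]>.4)&(abs(P[...,1])<.15)
print(P[m].mean(0),m.sum())
# wrist ray of red top
f=b['K'][0,0];i=b['img'].astype(int);m=((i[...,0]>100)&(i[...,1]<50)).astype(np.uint8)
n,l,st,ce=cv2.connectedComponentsWithStats(m);print(st,ce)
# tray from top1: white rim + floor points
c=dict(np.load('top1.npz'));P=cloud(c);i=c['img'].astype(int);w=(i.min(2)>165)&(np.ptp(i,axis=2)<30)
m=w.copy();m[:208]=0;m[250:]=0;m[:,:218]=0;m[:,275:]=0
n,l,st,ce=cv2.connectedComponentsWithStats(m.astype(np.uint8));print(st)
k=1+np.argmax(st[1:,4]);v,u=np.nonzero(l==k)
r=cv2.minAreaRect(np.stack([u,v],1).astype(np.float32));print(r,[ray(c,*q,.022)[:2].round(4) for q in cv2.boxPoints(r)],ray(c,*r[0],.022))
print(ctrl.state()['tool_pos'])
E
```

```text
[ 0.60134246 -0.01591555  0.07004174] 50
[[     0      0    640    400 255174]
 [   307    158     32     38    826]] [[319.49084546 199.57617155]
 [322.32808717 175.968523  ]]
[[     0      0    640    400 255371]
 [   246    208      5      2      5]
 [   253    208      6      2      9]
 [   224    211     34     35    610]
 [   238    241      4      2      5]]
((240.7319793701172, 227.89691162109375), (26.995223999023438, 26.995223999023438), 21.037513732910156) [array([0.4295, 0.334 ]), array([0.5125, 0.3027]), array([0.4801, 0.2188]), array([0.3974, 0.2503])] [0.45476817 0.27643744 0.022     ]
[ 0.59039374 -0.01002567  0.19995577]
```

View pics/t5.png

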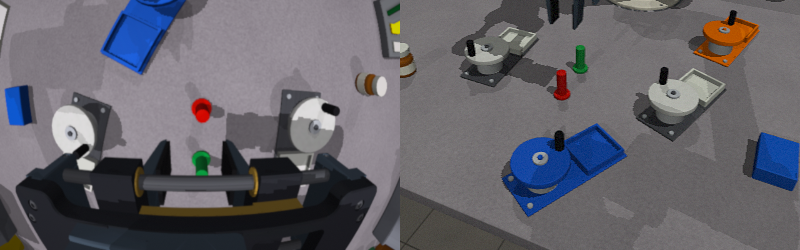

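L drags, since R's knob coasted well round (now at (330,108) in the wrist view) while L's stayed near the finger's last push (82,150). The red marker is upright and undisturbed at (200,110).

Emit:
carry_out --increments '[[[0.7, -1.1, 0], 0], [[0.7, -1.1, 0], 0], [[0.7, -1.1, -2], 0], [[0.7, -1.1, -4], 0], [[0.7, -1.1, -7], 0], [[0.7, -1.1, -9], 0], [[0.7, -1.1, -9], 0]]'

```text
t: 8.9
tool_pos: [0.5959, -0.0217, 0.1074]
orientation: [-3.141, 0.004, -0.003]
contact_force: [0.4, -0.1, -0.3]
grip_width: 0.0914
grasp_force: 0.0
```

Emit:
carry_out --increments '[[[0, 0, -2], 0], [[0, 0, -4], 0], [[0, 0, -6], 0], [[0, 0, -7.8], 0], [[0, 0, -7.8], 0], [[0, 0, -7.8], 0]]'

```text
t: 9.5
tool_pos: [0.5981, -0.0218, 0.0329]
orientation: [3.141, -0.001, -0.003]
contact_force: [-0.1, -0.2, -0.1]
grip_width: 0.0913
grasp_force: 0.0
```

Emit:
carry_out --increments '[[[0, 0, 0], 0], [[0, 0, 0], 0], [[0, 0, 0], 0], [[0, 0, 0], 0], [[0, 0, 0], 0], [[0, 0, 0], 0], [[0, 0, 0], 0], [[0, 0, 0], 0], [[0, 0, 0], 0], [[0, 0, 0], 0]]' --fingers 1

```text
t: 10.5
tool_pos: [0.5974, -0.0216, 0.0319]
orientation: [-3.142, 0.0, -0.003]
contact_force: [0.8, 0.1, -0.9]
grip_width: 0.0237
grasp_force: 30.0
```

Emit:
carry_out --increments '[[[0, 0, 4], 0], [[0, 0, 8], 0], [[-1, 2, 12], -2], [[-2.5, 5.5, 14], -5], [[-4.5, 9.5, 14], -8], [[-6.5, 13.5, 14], -11], [[-8.5, 17.5, 14], -14], [[-10.5, 21.5, 14], -17], [[-12.5, 25.5, 14], -20], [[-14.2, 29, 14], -21.5]]'

```text
t: 11.5
tool_pos: [0.4541, 0.27, 0.172]
orientation: [-3.142, 0.0, -0.38]
contact_force: [0.1, -0.2, -0.2]
grip_width: 0.0234
grasp_force: 30.0
```

Emit:
carry_out --increments '[[[0, 0.3, 0], 0], [[0, 0.5, 0], 0], [[0, 0.5, 0], 0], [[0, 0.5, 0], 0]]'

```text
t: 11.9
tool_pos: [0.456, 0.2725, 0.1719]
orientation: [3.141, -0.0, -0.379]
contact_force: [-0.4, -0.0, -1.1]
grip_width: 0.0234
grasp_force: 30.0
```

```bash
python3 - <<'E'
from h import *
s=cam('scene'); b=cam('wrist'); save('t6.png',np.hstack([cv2.resize(b['img'],(400,250)),cv2.resize(s['img'][120:300,330:530],(278,250))]))
P=cloud(s);i=s['img'].astype(int)
# rim corners from scene: white points near tray
m=(i.min(2)>120)&(np.ptp(i,axis=2)<40)&(P[...,2]>.018)&(P[...,2]<.026)&(P[...,0]>.38)&(P[...,0]<.53)&(P[...,1]>.2)&(P[...,1]<.35)
r=cv2.minAreaRect(P[m][:,:2].astype(np.float32));print(m.sum(),r)
print(ctrl.state()['tool_pos'],ctrl.state()['orientation'],ctrl.state()['grip_width'])
E
```

```text
160 ((0.45465588569641113, 0.27977773547172546), (0.09185709059238434, 0.09106197953224182), 68.36128997802734)
[0.45587077 0.2725307  0.17188185] [ 3.14148143e+00 -7.75739640e-06 -3.79026707e-01] 0.023497908667784534
```

View pics/t6.png

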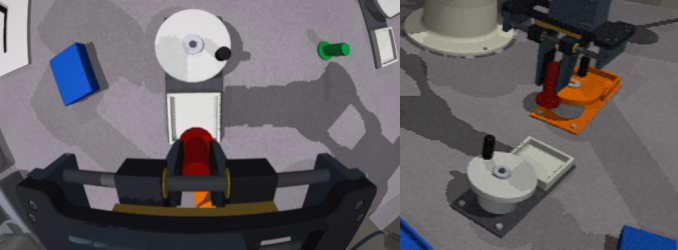

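The marker is held upright above the left tray, which is white and centred near (0.455, 0.277) in both views. I'll lower it now.

Emit:
carry_out --increments '[[[0, 0.4, -3], 0], [[0, 0.4, -6], 0], [[0, 0.4, -9], 0], [[0, 0.4, -11], 0], [[0, 0.4, -12], 0], [[0, 0.4, -12.5], 0], [[0, 0.4, -12.8], 0], [[0, 0.4, -12.8], 0], [[0, 0.4, -12.8], 0]]'

```text
t: 12.9
tool_pos: [0.4559, 0.2775, 0.0446]
orientation: [-3.141, -0.001, -0.378]
contact_force: [1.1, -0.4, -0.3]
grip_width: 0.0235
grasp_force: 30.0
```

```bash
python3 - <<'E'
from h import *
s=cam('scene'); save('t7.png',cv2.resize(s['img'][120:320,330:530],(500,500)))
print({k:ctrl.state()[k] for k in('tool_pos','contact_force','grip_width')})
E
```

```text
{'tool_pos': array([0.45585629, 0.27755214, 0.04462895]), 'contact_force': array([ 0.54168551, -0.3292307 , -0.99394745]), 'grip_width': 0.02362788641289639}
```

View pics/t7.png

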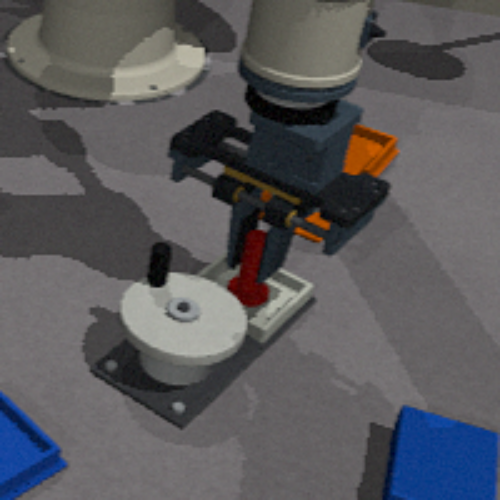

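The marker's foot sits inside the white tray, near the centre at (248,293). I'll set it down and release.

Emit:
carry_out --increments '[[[0, 0, -0.1], 0], [[0, 0, -0.2], 0], [[0, 0, -0.3], 0], [[0, 0, -0.3], 0], [[0, 0, -0.3], 0]]'

```text
t: 13.45
tool_pos: [0.4556, 0.2775, 0.0416]
orientation: [-3.141, -0.001, -0.378]
contact_force: [-3.1, -1.3, 15.5]
grip_width: 0.0232
grasp_force: 30.0
```

Emit:
carry_out --increments '[[[0, 0, 0], 0], [[0, 0, 0], 0], [[0, 0, 0], 0], [[0, 0, 0], 0], [[0, 0, 0], 0], [[0, 0, 0], 0], [[0, 0, 0], 0], [[0, 0, 0], 0]]' --fingers -1

```text
t: 14.25
tool_pos: [0.4555, 0.2774, 0.0409]
orientation: [-3.142, -0.0, -0.378]
contact_force: [-0.5, 0.1, -0.1]
grip_width: 0.0848
grasp_force: 0.0
```

Emit:
carry_out --increments '[[[0, 0, 1], 0], [[0, 0, 3], 0], [[0, 0, 6], 0], [[0, 0, 10], 0], [[0, 0, 14], 0], [[0, -4, 16], 0], [[0, -9, 16], 0], [[0, -14, 16], 0], [[0, -19, 16], 0], [[0, -24, 16], 0]]'

```text
t: 15.25
tool_pos: [0.455, 0.0356, 0.2018]
orientation: [-3.141, -0.001, -0.377]
contact_force: [0.4, 0.1, -0.1]
grip_width: 0.0913
grasp_force: 0.0
```

Emit:
carry_out --increments '[[[0, -5, 0], 0], [[0, -10, 0], 0], [[0, -14, 0], 0], [[0, -14, 0], 0], [[0, -14, 0], 0], [[0, -14, 0], 0]]'

```text
t: 15.85
tool_pos: [0.4553, -0.1018, 0.2012]
orientation: [-3.141, 0.0, -0.377]
contact_force: [-0.5, -0.3, -0.9]
grip_width: 0.0914
grasp_force: 0.0
```

```bash
python3 - <<'E'
from h import *
s=cam('scene'); c=cam('top'); save('t8.png',np.hstack([cv2.resize(s['img'][150:300,350:500],(400,400)),cv2.resize(c['img'][150:270,210:330],(400,400))]))
from meas import *
print('red',*fit(c,(215,200,280,250),.05,.11,red,.08)); print(ctrl.state()['contact_force'])
E
```

```text
red 35 [0.4558 0.2748] (5.7, 5.7) [0.4543 0.2761 0.0807]
[ 0.48092545 -0.17526245 -0.12993543]
```

View pics/t8.png

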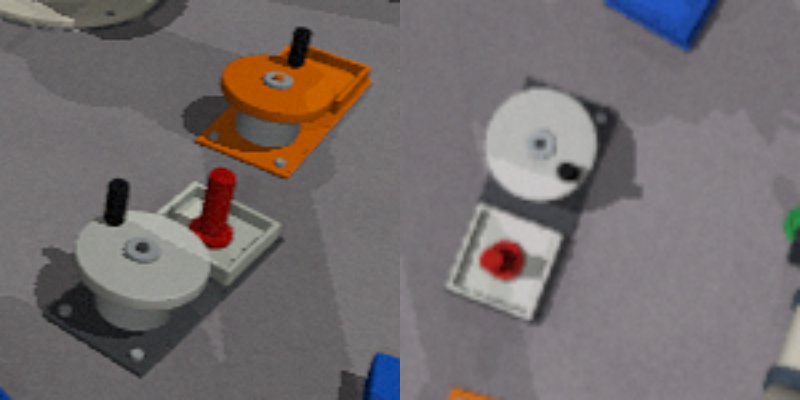

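The marker stands upright at the tray's centre (top at z 0.081, within about 2 mm), and the arm is clear.

```bash
python3 -c "
from station import job
print(job.finish_job())"
```

```text
the job is handed in; nothing more can be done
None
```

The left stand's wheel drags (about 3 N at the knob, stopped dead) and the right one coasts. The red marker stands upright in the left stand's tray, about 2 mm from its centre, and the job is handed in, though no verdict came back.

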